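# Refit the retaining clip of a sanding spindle

## Robot

A 6-joint arm with a two-finger parallel gripper is mounted at the origin on the work surface. World frame = base frame: x ahead of the robot, y to its left, z up, the work surface at z = 0. Lengths are in mm, angles in rad, forces in N, time in s.
With the tool pointing down it reaches from about 275 to 975 mm from the base axis. Payload 8.4 kg.
Tool frame: the origin (TCP) lies at the very end of the fingers, on their centre line; the grasp point (between the pads) lies 19 mm behind it (tcp_to_grasp is the distance from the TCP to the grasp point, in mm); x points along the fingers, y is the direction in which the jaws open and shut, and the axes are right-handed (so a half turn about x gives the same grasp; the last joint's range is limited). The gripper opens to 92 mm and grips with 3 to 60 N. Pads are 20 mm wide; open, the fingers measure 128 mm over their backs; the gripper's body (75 mm by 189 mm) begins 69 mm behind the grasp point.
Start: joints at [-1.234, 0.353, 1.633, -0, 1.155, -0.002], TCP at [207.721, -589.474, 214.583] pointing down, gripper open.
Joint ranges: [-2.63, 2.63], [-0.92, 2.1], [0.06, 2.66], [-1.3, 4.44], [0, 2.69], [-3.02, 3.02]. Speed limits (rad/s): [2.22, 2.22, 2.79, 3.14, 3.14, 3.14].

## Interface

Orientations are given as a unit quaternion [x, y, z, w].
In Python, from bench import read_state, grab_frame, calibration, hand_in, tcp_to_grasp gives the robot as it stands.
- The arm moves only by the tool step_arm, never from a script. Its argument "series" is a list of rows, each an object of numbers: "gripper": the opening, from -1 (shut) to 1 (fully open); "dx", "dy", "dz": the shift along the world's x, y, z scaled (see below); "turn": the turn about the world's z scaled (see below). A call has 1 to 12 rows; each row shifts and turns the commanded pose from where the row before left it; what a row does not reach is not made up. The controller multiplies each number of a shift by 50 mm and each number of a turn by 90 degrees. A row lasts 1/8 s, in which the tool goes at most 62.5 mm and 10.7 degrees, less where a joint would pass 70% of its speed; a pose out of reach is approached as far as the arm can. A call with a number of a shift or a turn outside -1 to 1 is refused whole. A call with a gripper value outside its range is refused whole. The fingers move at their own pace and stop on an object; "grip_force" is the grip in N (left out, the last holds). Time passes only in rows, so rows that do not move let the fingers close. It gives the time, the measured TCP pose, the force and the opening at its end, in the units of the state.
- read_state(): the state, without advancing time (a new reading comes with each control period).
- grab_frame(name): name is "scene" or "top" or "wrist"; returns the picture (420x560x3 uint8, blue, green, red); there is no depth.
- calibration(name): a dict with "K" (3x3 intrinsics, pixels), "R" (3x3) and "t" (3): a world point X has camera coordinates R X + t. Camera axes: x right, y down, z forward; pixel columns grow to the right and rows downward; lengths in mm; the calibration is good to about 2 mm. The wrist camera is an equidistant fisheye: a pixel r from the principal point sees the ray r / f radians off the axis. A picture is of the moment at which its call begins: read the wrist's pose just before it. calibration takes no time and is no camera call; for the wrist camera it gives the pose at the moment of the call.
- hand_in(): hands the job in, once; it reports no verdict.
The state is a dict: "t": time; "q": joint angles; "qd": joint speeds; "tau": joint torques, N m; "tcp_pos": TCP position; "tool_rot": TCP orientation; "force": force on the tool from outside, world axes, zero at the start; "torque": the same for the moment, N m; "grip_width": finger opening in mm.
Only numpy, scipy, OpenCV 4.12 (cv2) and the standard library are available. Lean on these libraries where they do the work, as an engineer would, in place of code of your own. Each camera call takes 0.05 s, during which the arm holds its last target. There are 200 camera calls.

## Task

Refit the retaining clip that holds the drum on the sanding spindle: pick up the larger of the two clips, press the sprung washer down a little with it beside the spindle head, and push the clip sideways, from the side opposite the dust guard, into the groove under the head until it snaps fully home, then let go. Feel for it and be gentle (about 10 N of push is enough, never lean on the spindle with more than 25 N in all), and leave the other things where they are.

Things in the scene. Friction and masses are not known exactly. Their poses are not given: they have to be found in the camera images.
- stand: fixed stand with an upright spindle. Dark base plate 150 x 150 x 12 mm, grey housing 72 mm across up to 54 mm, then the spindle: brown sanding drum 54 mm across (54 mm high), sprung square washer, groove, head. Origin: centre of the base's underside, on the spindle axis, z up. The clip goes in moving along this body's +x, its thumb block on the open -x side
- guard (a point): top edge of the curved grey dust guard on the stand's +x side, 56 mm from the axis, 87 mm above the base's underside
- spindle_axis (a point): fixed point on the spindle axis, 135 mm above the stand's underside: the washer's top at mid stroke. The spindle (drum, washer, groove, head together) was stopped by its stiff drive up to 10 mm above or below mid stroke; no reading shows where: find it by touch or look. Groove: core 15 mm across, from 3 mm below to 4 mm above the washer's top at rest; 22 mm across below it
- entry (a point): fixed point 24 mm in front (-x) of spindle_axis, over the washer: 60 x 60 x 3 mm, oiled (friction 0.15), sprung upwards, yields at 2 N plus 1.5 N per mm, stops after 5 mm (9.5 N). With the clip's origin here its arms are clear of the head and its underside can press the washer. It passes under the head only if held 1 to 3 mm down (3.5 to 6.5 N)
- head_axis (a point): fixed point on the axis at the top of the spindle head at mid stroke (22 mm above spindle_axis; it shares the unknown stroke). The head is a round steel button 22 mm across, 18 mm high, lower rim stepped by 1.5 mm
- clip: the larger clip, bare steel, about 85 g, flat on the bench: a fork 5 mm thick, 53 mm long, 31 mm wide, with an upright thumb block. Origin: seat centre (lies on the spindle axis when home), at the underside; x towards the open mouth, z up. The solid bridge ends 7.6 mm behind the origin. Home, the washer lifts it against the groove's upper side
- clip_grip (a point): on the clip's thumb block, 34 mm behind the clip's origin (clip x = -34 mm), 30 mm above the underside. The block is 20 mm along clip x, 10 mm along clip y (grip it across y), top 38 mm above the underside, solid down to the 5 mm plate
- clip_mouth (a point): between the tips of the two sprung arms, 9 mm ahead of the clip's origin. Their lips, 10.7 mm apart, meet the 15 mm core when the origin is 12.6 mm short of the axis; the push peaks at 6 to 9 N about 9 mm short, the arms snap round and pull the clip in over the last 5 mm, then the bridge meets the core and the push rises steeply
- small_clip: the smaller clip, for another shaft, bare steel, rigid, 41 mm long, 20 mm wide, thumb block only 26 mm high; mouth too narrow for this spindle. Leave alone. Origin on the underside in its seat
- wrench: wrench lying on the bench, leave alone; origin under its middle
- screwdriver: screwdriver lying on the bench, leave alone; origin under its middle
- sleeve: spare brown sanding sleeve, a tube 54 mm across and 60 mm high, standing, leave alone; origin at its underside
- tape: yellow tape measure 66 x 36 x 62 mm, leave alone; origin at its underside
Mind the look-alikes: they are no part of the job. Of the things shaped like the stand, the grey one is meant. Leave any turquoise look-alike of the clip alone.

How it is judged:
By the outcome, as a careful person would: the job done as asked, in the order asked, and still so for the second after the job is handed in, with the robot touching nothing.
It also fails if it takes over 54 s, if anything falls off the work surface, if the arm or the gripper's body presses on something with over 40 N, if the wrist force passes 120 N, or if a joint passes its speed limit or range.

## Working session

There is one attempt and no reset: what is moved stays moved. The work goes in short steps, Python scripts to look and compute and a tool call to move; the robot and the scene stay as the last step left them, time stands still between calls to the robot, and variables do not carry over. Pictures are saved under pics/ and viewed, on a budget of 10 in all, crops included, one or two more only if the job needs it, and the job is handed in when it is done.

Besides the shell and the picture viewer there is one more tool, called after "Emit:" by a JSON object that holds its "op" and its "data". step_arm: Moves the arm, as the interface text tells. Shifts and turns lie within -1 to 1; 1 stands for 50 mm of shift or 90 degrees of turn. Its arguments: {"type":"object","properties":{"series":{"type":"array","items":{"type":"object","properties":{"gripper":{"type":"number"},"dx":{"type":"number"},"dy":{"type":"number"},"dz":{"type":"number"},"turn":{"type":"number"}}}},"grip_force":{"type":"number"}},"required":["series"]}

```bash
mkdir -p pics; ls; python3 - <<'E'
from bench import *
import cv2,numpy as np
for n in("scene","top"):
    im=grab_frame(n);cv2.imwrite(f"pics/{n}0.png",im)
    c=calibration(n);print(n,np.array(c["K"]).round(1).tolist(),np.array(c["R"]).round(4).tolist(),np.array(c["t"]).round(1).tolist())
s=read_state();print(s,tcp_to_grasp)
E
```

```text
pics
scene [[475.0, 0.0, 276.8], [0.0, 475.0, 206.9], [0.0, 0.0, 1.0]] [[-0.6189, 0.7854, -0.0146], [0.5697, 0.436, -0.6966], [-0.5408, -0.4394, -0.7173]] [338.8, -210.7, 1626.9]
top [[414.6, 0.0, 273.8], [0.0, 414.6, 210.6], [0.0, 0.0, 1.0]] [[0.0058, -0.9999, 0.0102], [-0.9984, -0.0063, -0.0569], [0.057, -0.0098, -0.9983]] [-41.5, 532.6, 1262.9]
{'t': 0.1, 'q': array([-1.23438956e+00,  3.53597700e-01,  1.63406320e+00, -5.31618642e-05,
        1.15518276e+00, -2.41931644e-03]), 'qd': array([-0.00045931,  0.00080459, -0.00237161,  0.00045214, -0.00158645,
        0.00052307]), 'tau': array([-1.03484155e-03, -5.94905448e+01, -3.34928906e+01,  6.97989366e-02,
        1.84491294e-02, -1.75007153e-05]), 'tcp_pos': array([ 207.56258951, -589.05502987,  213.92553994]), 'tool_rot': array([-0.69689188, -0.11966166,  0.69707282, -0.11879508]), 'force': array([ 0.97489646, -0.4425247 , -0.0938949 ]), 'torque': array([ 0.03419164, -0.00095916,  0.0557134 ]), 'grip_width': 92.01641343767822} 18.700000000000003
```

View pics/scene0.png

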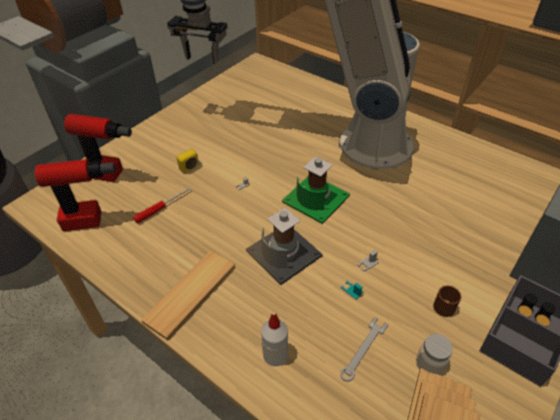

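View pics/top0.png

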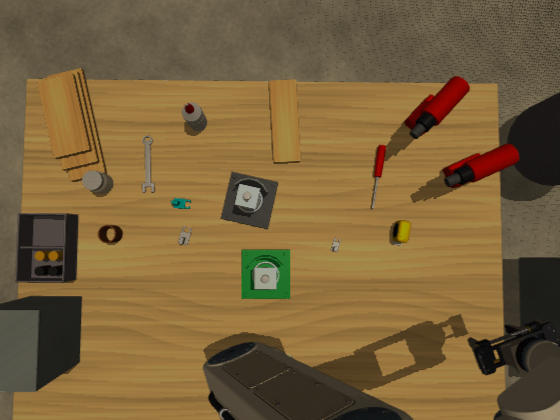

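Scene/top: grey stand at top (250,200), the green one at (265,275) is a decoy. Bare steel clips: top (185,236) and (335,245); turquoise one at (181,203). (185,236) looks larger; I'll confirm it in an enlarged crop.

```bash
cat > h.py <<'E'
import cv2,numpy as np
from bench import *
def ray(n,u,v,c=None):
    c=c or calibration(n);K,R,t=map(np.array,(c["K"],c["R"],c["t"]))
    if n=="wrist":
        p=np.array([(u-K[0,2])/K[0,0],(v-K[1,2])/K[1,1]]);th=np.hypot(*p)
        d=np.r_[p/max(th,1e-9)*np.sin(th),np.cos(th)]
    else: d=np.linalg.inv(K)@[u,v,1]
    d=R.T@d;return -R.T@t,d/np.linalg.norm(d)
def onz(n,u,v,z,c=None):
    o,d=ray(n,u,v,c);return o+d*(z-o[2])/d[2]
def proj(n,X,c=None):
    c=c or calibration(n);K,R,t=map(np.array,(c["K"],c["R"],c["t"]));x=R@np.array(X)+t
    if n=="wrist":
        r=np.hypot(x[0],x[1]);th=np.arctan2(r,x[2]);q=x[:2]/max(r,1e-9)*th
    else: q=x[:2]/x[2]
    return np.array([K[0,0]*q[0]+K[0,2],K[1,1]*q[1]+K[1,2]])
E
python3 - <<'E'
from h import *
t=cv2.imread("pics/top0.png");s=cv2.imread("pics/scene0.png")
def crop(im,u,v,w,k):return cv2.resize(im[v-w:v+w,u-w:u+w],(k,k),interpolation=cv2.INTER_CUBIC)
a=np.hstack([crop(t,185,236,20,266),crop(t,335,245,20,266),crop(t,250,200,33,266)])
b=np.hstack([crop(s,369,260,20,266),crop(s,243,183,20,266),crop(s,284,240,40,266)])
cv2.imwrite("pics/c1.png",np.vstack([a,b]))
print(onz("top",185,236,0),onz("top",335,245,0),onz("scene",369,262,0))
# dark base plate
hsv=cv2.cvtColor(t,cv2.COLOR_BGR2HSV)
m=np.zeros(t.shape[:2],np.uint8);roi=np.s_[160:240,210:290]
g=cv2.inRange(t,(20,20,20),(85,85,85))&cv2.inRange(hsv,(0,0,0),(180,60,255))
m[roi]=g[roi]
cs,_=cv2.findContours(m,0,2);c=max(cs,key=cv2.contourArea);r=cv2.minAreaRect(cv2.convexHull(c));P=cv2.boxPoints(r)
print(r);W=np.array([onz("top",*p,12) for p in P]);print(W,W.mean(0),np.linalg.norm(np.diff(W,axis=0),axis=1))
# clip mask
g=cv2.inRange(hsv,(0,0,0),(180,55,255));m[:]=0;m[220:252,170:200]=g[220:252,170:200]
cs,_=cv2.findContours(m,0,2);c=max(cs,key=cv2.contourArea);print(cv2.minAreaRect(c),cv2.contourArea(c))
E
```

```text
[453.11331854 236.76347895   0.        ] [ 427.83444461 -229.32242205    0.        ] [448.17195517 238.0818098    0.        ]
((249.20172119140625, 200.11752319335938), (46.848915100097656, 47.15529251098633), 12.87500286102295)
[[509.58666893 124.17353073  12.        ]
 [652.59854774  93.44543887  12.        ]
 [621.00550303 -48.54631845  12.        ]
 [478.24569913 -16.89586587  12.        ]] [565.35910471  38.04419632  12.        ] [146.27581178 145.46401486 146.22623826]
((183.84999084472656, 237.4499969482422), (8.221921920776367, 12.965337753295898), 18.434947967529297) 77.5
```

View pics/c1.png

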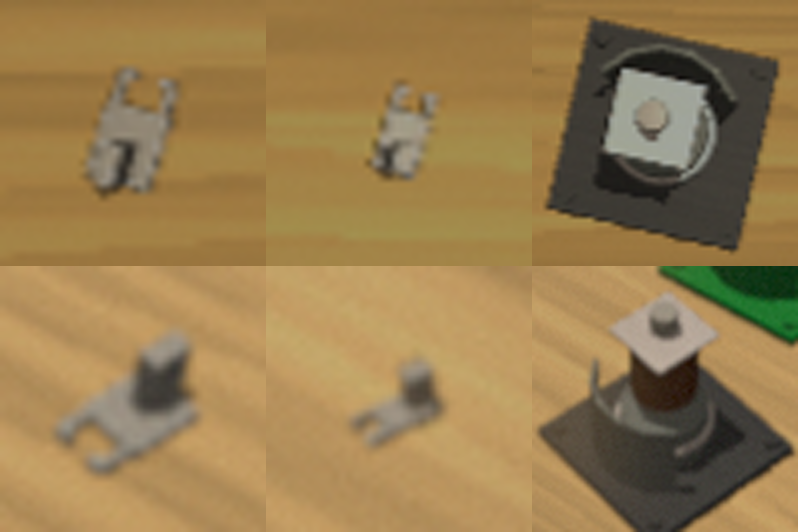

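The crop shows the clip at top (185,236): long fork with a tall thumb block, so it is the larger one. The one at (335,245) is the shorter clip. Going to look at the larger clip with the wrist camera.

Emit:
{"op": "step_arm", "data": {"series": [{"dx": 0.4,"dy": 1,"dz": 0.1,"gripper": 1},{"dx": 0.4,"dy": 1,"dz": 0.1},{"dx": 0.4,"dy": 1,"dz": 0.1},{"dx": 0.4,"dy": 1,"dz": 0.1},{"dx": 0.4,"dy": 1},{"dx": 0.4,"dy": 1},{"dx": 0.4,"dy": 1},{"dx": 0.4,"dy": 1},{"dx": 0.4,"dy": 1},{"dx": 0.4,"dy": 1},{"dx": 0.3,"dy": 1},{"dx": 0.3,"dy": 1}]}}

```text
validation failed for argument at $.se...
```

```bash
python3 - <<'E'
from h import *
from scipy.spatial.transform import Rotation as R
s=read_state();M=R.from_quat(s["tool_rot"]).as_matrix();print(s["t"],s["tcp_pos"],M.round(3).tolist())
c=calibration("wrist");Rw=np.array(c["R"]);C=-Rw.T@np.array(c["t"]);print(C,Rw.round(3).tolist(),c["K"])
print("cam in tool",M.T@(C-s["tcp_pos"]),(M.T@Rw.T).round(3).tolist())
E
```

```text
0.1 [ 207.56258951 -589.05502987  213.92553994] [[-0.0, 0.332, -0.943], [0.001, -0.943, -0.332], [-1.0, -0.001, 0.0]]
[ 278.32876885 -564.32405913  384.77758773] [[0.333, -0.943, -0.002], [-0.909, -0.322, 0.266], [-0.251, -0.087, -0.964]] [[325.1922621    0.         283.20861993]
 [  0.         325.1922621  205.59700668]
 [  0.           0.           1.        ]]
cam in tool [-1.70855579e+02 -1.57793172e-02 -7.49550952e+01] [[0.0, -0.266, 0.964], [1.0, 0.001, 0.0], [-0.001, 0.964, 0.266]]
```

Emit:
{"op": "step_arm", "data": {"series": [{"dx": 0.4,"dy": 1,"dz": 0.1,"turn": 0,"gripper": 1},{"dx": 0.4,"dy": 1,"dz": 0.1,"turn": 0,"gripper": 1},{"dx": 0.4,"dy": 1,"dz": 0.1,"turn": 0,"gripper": 1},{"dx": 0.4,"dy": 1,"dz": 0.1,"turn": 0,"gripper": 1},{"dx": 0.4,"dy": 1,"dz": 0,"turn": 0,"gripper": 1},{"dx": 0.4,"dy": 1,"dz": 0,"turn": 0,"gripper": 1},{"dx": 0.4,"dy": 1,"dz": 0,"turn": 0,"gripper": 1},{"dx": 0.4,"dy": 1,"dz": 0,"turn": -0.1,"gripper": 1},{"dx": 0.4,"dy": 1,"dz": 0,"turn": -0.1,"gripper": 1},{"dx": 0.4,"dy": 1,"dz": 0,"turn": -0.1,"gripper": 1},{"dx": 0.3,"dy": 1,"dz": 0,"turn": -0.05,"gripper": 1},{"dx": 0.3,"dy": 1,"dz": 0,"turn": 0,"gripper": 1}], "grip_force": 25}}

```text
t: 1.6
tcp_pos: [435.9, 6.2, 234.6]
tool_rot: [0.704, -0.068, -0.704, -0.068]
force: [0.1, -0.1, 0.8]
grip_width: 91.9
```

Emit:
{"op": "step_arm", "data": {"series": [{"dx": 0,"dy": 1,"dz": 0,"turn": 0,"gripper": 1},{"dx": 0,"dy": 1,"dz": 0,"turn": 0,"gripper": 1},{"dx": 0,"dy": 1,"dz": 0,"turn": 0,"gripper": 1},{"dx": 0,"dy": 1,"dz": -0.4,"turn": 0,"gripper": 1},{"dx": 0,"dy": 0.7,"dz": -0.4,"turn": 0,"gripper": 1},{"dx": 0,"dy": 0,"dz": 0,"turn": 0,"gripper": 1},{"dx": 0,"dy": 0,"dz": 0,"turn": 0,"gripper": 1}]}}

```text
t: 2.48
tcp_pos: [435.5, 239.0, 194.6]
tool_rot: [-0.704, 0.068, 0.704, 0.068]
force: [0.5, 0.1, -0.0]
grip_width: 91.9
```

```bash
python3 - <<'E'
from h import *
import json
s=read_state();c=calibration("wrist");im=grab_frame("wrist");cv2.imwrite("pics/w1.png",im)
json.dump({k:np.array(v).tolist() for k,v in c.items()},open("w1.json","w"))
print(s["t"],s["tcp_pos"])
p=proj("wrist",[450,237,0]);print(p)
E
```

```text
2.475 [435.54728217 238.96359392 194.62156338]
[282.44951059 171.59963361]
```

View pics/w1.png

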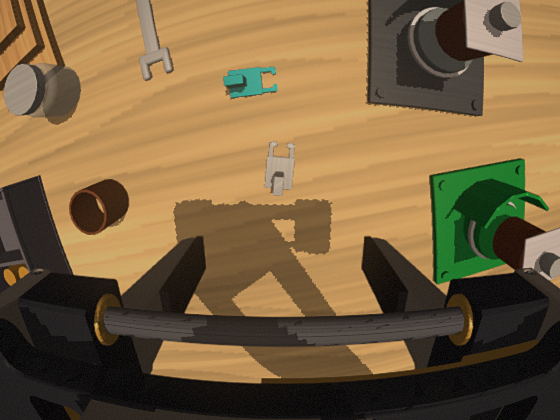

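The clip sits at (281,168) with its mouth up and the block at (278,187). Turquoise at (250,82), grey stand at (430,50).

```bash
python3 - <<'E'
from h import *
import json
im=cv2.imread("pics/w1.png");c=json.load(open("w1.json"))
hsv=cv2.cvtColor(im,cv2.COLOR_BGR2HSV)
x0,y0,x1,y1=255,132,308,205
r=hsv[y0:y1,x0:x1];m=((r[...,1]<70)).astype(np.uint8)*255
n,l,st,_=cv2.connectedComponentsWithStats(m);k=1+np.argmax(st[1:,4]);m=(l==k).astype(np.uint8)*255;print(st[k])
v,u=np.nonzero(m);P=np.array([onz("wrist",a+x0,b+y0,5,c)[:2] for a,b in zip(u,v)])
# plate front portion only (beyond the block) : rows
for row in range(0,m.shape[0],3):
    q=np.nonzero(m[row])[0]
    if len(q):
        A=onz("wrist",q[0]+x0-.5,row+y0,5,c);B=onz("wrist",q[-1]+x0+.5,row+y0,5,c);print(row+y0,q[0]+x0,q[-1]+x0,len(q),A[:2].round(1),B[:2].round(1),np.linalg.norm(A-B).round(1))
cr=im[y0-5:y1+5,x0-10:x1+10];cv2.imwrite("pics/c2.png",cv2.resize(cr,None,fx=7,fy=7,interpolation=cv2.INTER_NEAREST))
E
```

```text
[  10   10   29   54 1013]
144 270 292 13 [483.7 245.1] [478.9 220.2] 25.4
147 269 293 9 [480.6 246.9] [475.4 219.7] 27.7
150 269 293 8 [477.4 247.5] [472.1 220.3] 27.7
153 269 292 7 [474.1 248.2] [469. 222.] 26.7
156 267 292 11 [471.2 251. ] [465.7 222.6] 28.9
159 267 293 27 [467.9 251.7] [462.1 222.2] 30.1
162 267 293 27 [464.6 252.4] [458.8 222.8] 30.1
165 266 293 28 [461.4 254.2] [455.5 223.4] 31.3
168 266 292 27 [458.1 254.8] [452.3 225.1] 30.2
171 266 292 27 [454.8 255.5] [449.  225.8] 30.3
174 266 292 20 [451.4 256.2] [445.6 226.4] 30.3
177 266 291 26 [448.  256.9] [442.5 228.1] 29.3
180 265 291 27 [444.9 258.7] [439.1 228.8] 30.5
183 265 291 27 [441.5 259.4] [435.7 229.4] 30.5
186 265 291 27 [438.1 260.1] [432.3 230.1] 30.6
189 273 282 10 [432.9 251.9] [430.8 240.7] 11.4
192 273 281 9 [429.5 252.6] [427.6 242.5] 10.2
195 280 281 2 [424.6 245.4] [424.1 243.2] 2.3
```

View pics/c2.png

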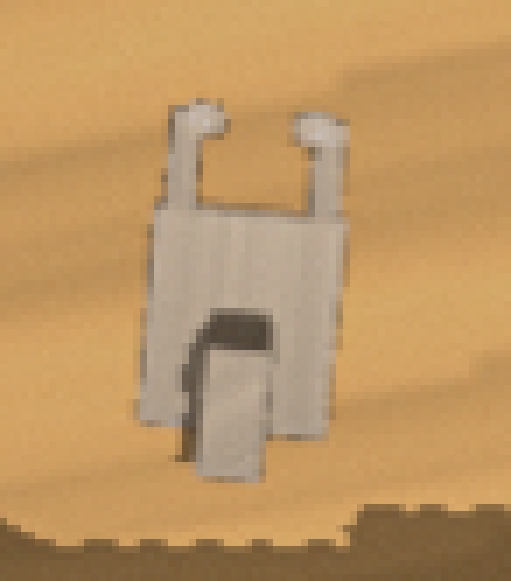

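```bash
python3 - <<'E'
from h import *
import json
c=json.load(open("w1.json"))
f=lambda a,b,z:onz("wrist",245+a/7-.5,127+b/7-.5,z,c)[:2]
BL,BR,FL,FR,TL,TR=[f(*p,5) for p in [(137,422),(328,438),(155,205),(347,218),(185,101),(332,112)]]
TBL,TBR,TFL,TFR=[f(*p,38) for p in [(195,475),(263,482),(205,347),(270,349)]]
for n in "BL BR FL FR TL TR TBL TBR TFL TFR".split():print(n,eval(n).round(1))
a=lambda d:np.degrees(np.arctan2(d[1],d[0]))
print("yaw",a(FL-BL),a(FR-BR),a(BL-BR)-90,a(FL-FR)-90,a(TL-TR)-90,a((TFL+TFR)-(TBL+TBR)))
yw=np.radians(np.mean([a(FL-BL),a(FR-BR),a(BL-BR)-90,a(FL-FR)-90,a(TL-TR)-90]));e=np.r_[np.cos(yw),np.sin(yw)]
print(np.degrees(yw))
back=(BL+BR)/2;front=(FL+FR)/2;tip=(TL+TR)/2
print("len",(front-back)@e,(tip-back)@e)
print("org from back",back+44*e,"front",front+7.6*e,"tip",tip-9*e)
print("block ctr",(TBL+TBR+TFL+TFR)/4,"expected",(back+10*e+front-26.4*e+tip-43*e)/3)
E
```

```text
BL [437.3 260.8]
BR [428.8 230.9]
FL [471.4 250.8]
FR [463.5 221.3]
TL [486.8 242.9]
TR [480.6 220.5]
TBL [434.4 250.6]
TBR [431.4 241. ]
TFL [453.  245.4]
TFR [450.9 236.2]
yaw -16.23162306904635 -15.455593205167418 -15.870829616745155 -14.898280403134677 -15.291792549091213 -14.788534523510352
-15.549623768636962
len 35.76183247851971 52.57841919185595
org from back [475.44115032 234.01735423] front [474.77762201 234.01334506] tip [475.02608038 234.09831353]
block ctr [442.41156301 243.30455501] expected [442.3260639 243.157482 ]
```

Emit:
{"op": "step_arm", "data": {"series": [{"dx": 0.14,"dy": 0.08,"dz": -0.5,"turn": -0.05,"gripper": -0.1},{"dx": 0,"dy": 0,"dz": -0.8,"turn": 0,"gripper": -0.1},{"dx": 0,"dy": 0,"dz": -0.8,"turn": 0,"gripper": -0.1},{"dx": 0,"dy": 0,"dz": -0.5,"turn": 0,"gripper": -0.1},{"dx": 0,"dy": 0,"dz": 0,"turn": 0,"gripper": -0.1},{"dx": 0,"dy": 0,"dz": 0,"turn": 0,"gripper": -0.1}]}}

```text
t: 3.28
tcp_pos: [443.7, 243.3, 65.9]
tool_rot: [0.701, -0.096, -0.7, -0.096]
force: [0.0, 0.3, 0.3]
grip_width: 41.3
```

```bash
cat > st.py <<'E'
from h import *
from scipy.spatial.transform import Rotation as R
def st():
    s=read_state();M=R.from_quat(s["tool_rot"]).as_matrix();z=-M[:,2]
    print("t",round(s["t"],2),"tcp",s["tcp_pos"].round(2),"yaw",np.degrees(np.arctan2(z[1],z[0])).round(2),"down",M[:,0].round(4),"F",s["force"].round(2),"T",s["torque"].round(2),"w",round(s["grip_width"],1));return s
if __name__=="__main__":st()
E
python3 st.py
```

```text
t 3.27 tcp [443.73 243.33  65.9 ] yaw -15.58 down [ 1.5e-03  8.0e-04 -1.0e+00] F [0.04 0.26 0.33] T [0.06 0.01 0.04] w 41.3
```

Emit:
{"op": "step_arm", "data": {"series": [{"dx": -0.026,"dy": 0,"dz": -0.6,"turn": 0,"gripper": -0.1},{"dx": 0,"dy": 0,"dz": -0.53,"turn": 0,"gripper": -0.1},{"dx": 0,"dy": 0,"dz": 0,"turn": 0,"gripper": -0.1},{"dx": 0,"dy": 0,"dz": 0,"turn": 0,"gripper": -0.6},{"dx": 0,"dy": 0,"dz": 0,"turn": 0,"gripper": -1},{"dx": 0,"dy": 0,"dz": 0,"turn": 0,"gripper": -1},{"dx": 0,"dy": 0,"dz": 0,"turn": 0,"gripper": -1},{"dx": 0,"dy": 0,"dz": 0,"turn": 0,"gripper": -1}], "grip_force": 50}}

```text
t: 4.28
tcp_pos: [441.8, 243.7, 8.8]
tool_rot: [0.701, -0.095, -0.7, -0.096]
force: [-1.4, -0.2, 6.7]
grip_width: 9.9
```

```bash
python3 st.py
```

```text
t 4.28 tcp [441.84 243.69   8.79] yaw -15.52 down [ 8.e-04  4.e-04 -1.e+00] F [-1.38 -0.15  6.65] T [-0.16  0.21 -0.01] w 9.9
```

Emit:
{"op": "step_arm", "data": {"series": [{"dx": 0,"dy": 0,"dz": 0.2,"turn": 0,"gripper": -1},{"dx": 0,"dy": 0,"dz": 0.5,"turn": 0,"gripper": -1},{"dx": 0,"dy": 0,"dz": 0.9,"turn": 0,"gripper": -1},{"dx": 0,"dy": 0,"dz": 0.9,"turn": 0,"gripper": -1},{"dx": 0,"dy": 0,"dz": 0.9,"turn": 0.035,"gripper": -1},{"dx": 0,"dy": -0.4,"dz": 0.9,"turn": 0,"gripper": -1},{"dx": 0.1,"dy": -0.8,"dz": 0,"turn": 0,"gripper": -1},{"dx": 0.1,"dy": -0.8,"dz": 0,"turn": 0,"gripper": -1},{"dx": 0.1,"dy": -0.8,"dz": 0,"turn": 0,"gripper": -1},{"dx": 0.1,"dy": -0.6,"dz": 0,"turn": 0,"gripper": -1},{"dx": 0.1,"dy": -0.3,"dz": 0,"turn": 0,"gripper": -1},{"dx": 0,"dy": 0,"dz": 0,"turn": 0,"gripper": -1}]}}

```text
t: 5.78
tcp_pos: [466.7, 58.2, 223.3]
tool_rot: [0.703, -0.077, -0.703, -0.077]
force: [-0.2, -0.2, -0.7]
grip_width: 9.8
```

Emit:
{"op": "step_arm", "data": {"series": [{"dx": 0,"dy": 0,"dz": 0,"turn": 0,"gripper": -1}]}}

```text
t: 5.9
tcp_pos: [466.3, 59.3, 223.1]
tool_rot: [-0.703, 0.076, 0.703, 0.076]
force: [1.1, 0.5, -0.4]
grip_width: 9.5
```

```bash
cat > shot.py <<'E'
from st import *
import json,sys
st();c=calibration("wrist");im=grab_frame("wrist");n=sys.argv[1];cv2.imwrite(f"pics/{n}.png",im)
json.dump({k:np.array(v).tolist() for k,v in c.items()},open(n+".json","w"))
for X in([565.4,38,135],[565.4,38,157],[565.4,38,0]):print(proj("wrist",X,c).round(1))
E
python3 shot.py w2
```

```text
t 5.9 tcp [466.32  59.26 223.08] yaw -12.36 down [-2.e-04  3.e-04 -1.e+00] F [ 1.09  0.45 -0.44] T [ 0.02 -0.02  0.01] w 9.5
[282.9  85. ]
[282.9  82. ]
[283.2  96.3]
```

View pics/w2.png

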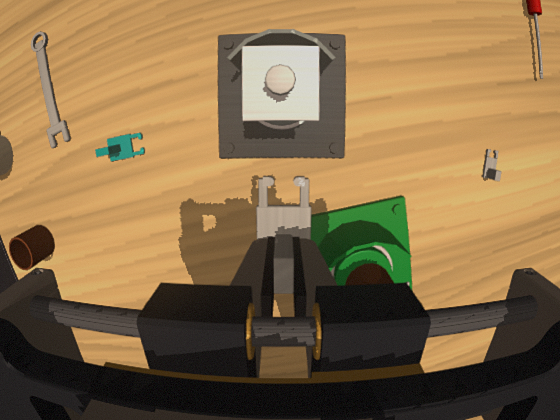

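Wrist view is aligned: base plate (219,34)-(345,158), washer (242,46)-(319,121), head (280,79), held clip's arm tips at (266,180) and (302,181).

```bash
cat > meas.py <<'E'
from h import *
import json,sys
n=sys.argv[1];im=cv2.imread(f"pics/{n}.png");c=json.load(open(n+".json"))
K=np.array(c["K"]);Rm=np.array(c["R"]);t=np.array(c["t"])
# rectified virtual pinhole looking straight down with rows along -x_clip
yaw=np.radians(-12.4);e=np.r_[np.cos(yaw),np.sin(yaw),0];l=np.r_[-np.sin(yaw),np.cos(yaw),0]
C=-Rm.T@t;f=700;W,H=800,900;cx,cy=400,600
def rectify():
    u,v=np.meshgrid(np.arange(W),np.arange(H))
    D=(-(u-cx)/f)[...,None]*l+(-(v-cy)/f)[...,None]*e+np.r_[0,0,-1]
    x=D@Rm.T;r=np.hypot(x[...,0],x[...,1]);th=np.arctan2(r,x[...,2])
    mu=K[0,0]*x[...,0]/r*th+K[0,2];mv=K[1,1]*x[...,1]/r*th+K[1,2]
    return cv2.remap(im,mu.astype(np.float32),mv.astype(np.float32),cv2.INTER_LINEAR)
g=rectify()
def w(u,v,z):s=(C[2]-z)/f;return C+(-(u-cx)*s)*l+(-(v-cy)*s)*e
def quad(m,z):
    cs,_=cv2.findContours(m,0,2);q=max(cs,key=cv2.contourArea);r=cv2.minAreaRect(q)
    P=np.array([w(*p,z)[:2] for p in cv2.boxPoints(r)]);print("rect",np.round(r[0],1),np.round(r[1],1),round(r[2],2),"ctr",P.mean(0).round(2),"sides",np.linalg.norm(np.diff(P,axis=0),axis=1).round(1));return r
hsv=cv2.cvtColor(g,cv2.COLOR_BGR2HSV)
if __name__=="__main__":
    cv2.imwrite(f"pics/{n}r.png",g)
    p=lambda X:np.round([cx-((np.array(X)-C)@l)/((C[2]-X[2])/f),cy-((np.array(X)-C)@e)/((C[2]-X[2])/f)])
    b=p([565.4,38,12]).astype(int);print("C",C.round(1),b)
    roi=np.zeros(g.shape[:2],np.uint8);cv2.rectangle(roi,tuple(map(int,b-190)),tuple(map(int,b+190)),255,-1)
    wood=(hsv[...,1]>75).astype(np.uint8)*255
    m=cv2.morphologyEx(~wood&roi,cv2.MORPH_OPEN,np.ones((5,5)));n_,lab,stt,_=cv2.connectedComponentsWithStats(m);k=1+np.argmax(stt[1:,4]);quad(((lab==k)*255).astype(np.uint8),12)
    br=((hsv[...,2]>165)&(hsv[...,1]<75)).astype(np.uint8)*255&roi
    br=cv2.morphologyEx(br,cv2.MORPH_OPEN,np.ones((5,5)));r=quad(br,135)
    for s in r[1]:print("washer z from size",C[2]-60*f/(s+1))
    cr=g[int(r[0][1])-150:int(r[0][1])+150,int(r[0][0])-150:int(r[0][0])+150]
    cv2.imwrite(f"pics/{n}c.png",cv2.resize(np.vstack([cr]),None,fx=2,fy=2));print("crop0",int(r[0][0])-150,int(r[0][1])-150)
E
python3 meas.py w2
```

```text
C [539.6  43.1 393.9] [399 552]
rect [395.  543.5] [279. 270.] 90.0 ctr [570.27  39.12] sides [147.3 152.2 147.3]
rect [392.5 525.5] [169. 163.] 90.0 ctr [567.08  39.87] sides [60.3 62.5 60.3]
washer z from size 146.84255818295395
washer z from size 137.80382073675594
crop0 242 375
```

View pics/w2r.png

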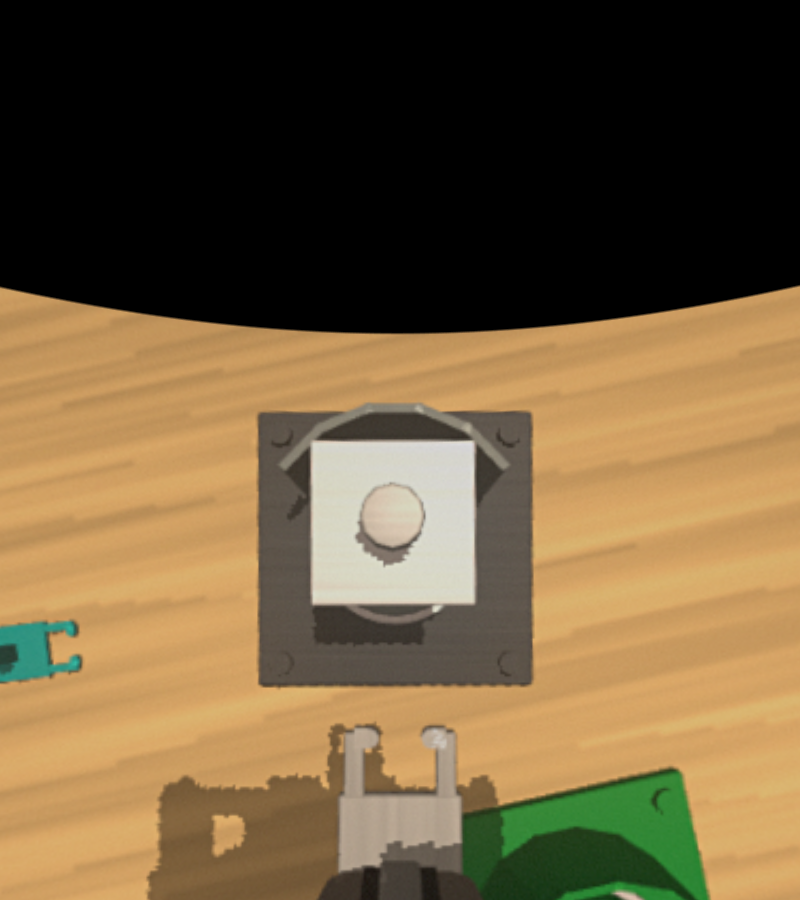

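Everything agrees: axis ≈ (567.7, 39.5), washer top ≈ 138.6 mm, stand and clip yaw aligned. Going over the entry point.

Emit:
{"op": "step_arm", "data": {"series": [{"dx": 0.45,"dy": -0.07,"dz": 0,"turn": 0,"gripper": -1},{"dx": 0.44,"dy": -0.07,"dz": 0,"turn": 0,"gripper": -1},{"dx": 0,"dy": 0,"dz": -0.5,"turn": 0,"gripper": -1},{"dx": 0,"dy": 0,"dz": -0.6,"turn": 0,"gripper": -1},{"dx": 0,"dy": 0,"dz": -0.2,"turn": 0,"gripper": -1},{"dx": 0,"dy": 0,"dz": 0,"turn": 0,"gripper": -1},{"dx": 0,"dy": 0,"dz": 0,"turn": 0,"gripper": -1},{"dx": 0,"dy": 0,"dz": 0,"turn": 0,"gripper": -1}]}}

```text
t: 6.95
tcp_pos: [511.6, 51.6, 159.1]
tool_rot: [0.704, -0.076, -0.702, -0.076]
force: [-0.0, -1.1, -1.1]
grip_width: 9.7
```

```bash
python3 shot.py w3; python3 - <<'E'
import sys;sys.argv=["","w3"]
from meas import *
cv2.imwrite("pics/w3r.png",g[450:,100:700]);print(C)
E
```

```text
t 6.95 tcp [511.58  51.63 159.06] yaw -12.37 down [ 1.7e-03  2.0e-04 -1.0e+00] F [-0.03 -1.06 -1.1 ] T [ 0.02 -0.01 -0.02] w 9.7
[286.4 150.5]
[286.7 154.5]
[285.3 137.5]
[584.51189337  35.48059365 330.029076  ]
```

View pics/w3r.png

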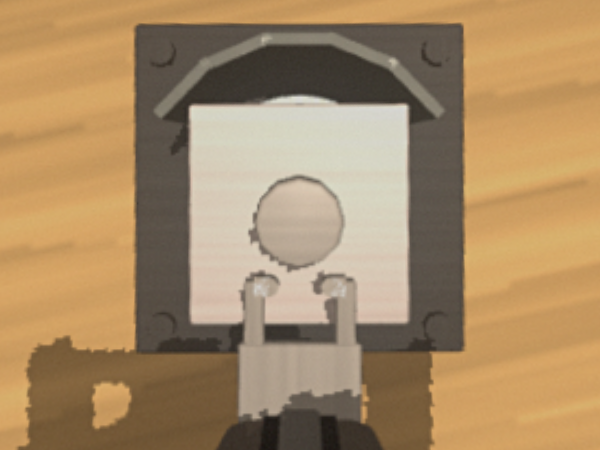

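Lateral alignment is within 0.2 mm. The clip origin is about 23 mm short of the axis, with the underside about 11.6 mm above the washer. Now feeling downward.

Emit:
{"op": "step_arm", "data": {"series": [{"dx": 0,"dy": 0,"dz": -0.1,"turn": 0,"gripper": -1},{"dx": 0,"dy": 0,"dz": -0.06,"turn": 0,"gripper": -1},{"dx": 0,"dy": 0,"dz": 0,"turn": 0,"gripper": -1},{"dx": 0,"dy": 0,"dz": 0,"turn": 0,"gripper": -1}]}}

```text
t: 7.5
tcp_pos: [511.0, 51.5, 150.0]
tool_rot: [-0.703, 0.076, 0.703, 0.076]
force: [0.5, -0.9, -0.4]
grip_width: 9.7
```

Emit:
{"op": "step_arm", "data": {"series": [{"dx": 0,"dy": 0,"dz": -0.03,"turn": 0,"gripper": -1},{"dx": 0,"dy": 0,"dz": 0,"turn": 0,"gripper": -1},{"dx": 0,"dy": 0,"dz": 0,"turn": 0,"gripper": -1}]}}

```text
t: 7.88
tcp_pos: [510.9, 51.5, 148.6]
tool_rot: [-0.703, 0.076, 0.703, 0.076]
force: [-0.0, -0.9, -0.4]
grip_width: 9.7
```

Emit:
{"op": "step_arm", "data": {"series": [{"dx": 0,"dy": 0,"dz": -0.02,"turn": 0,"gripper": -1},{"dx": 0,"dy": 0,"dz": 0,"turn": 0,"gripper": -1},{"dx": 0,"dy": 0,"dz": 0,"turn": 0,"gripper": -1}]}}

```text
t: 8.25
tcp_pos: [511.1, 51.5, 147.7]
tool_rot: [0.703, -0.076, -0.703, -0.076]
force: [0.5, -0.4, 1.3]
grip_width: 9.7
```

Emit:
{"op": "step_arm", "data": {"series": [{"dx": 0,"dy": 0,"dz": -0.02,"turn": 0,"gripper": -1},{"dx": 0,"dy": 0,"dz": 0,"turn": 0,"gripper": -1},{"dx": 0,"dy": 0,"dz": 0,"turn": 0,"gripper": -1}]}}

```text
t: 8.62
tcp_pos: [511.1, 51.5, 146.7]
tool_rot: [0.703, -0.076, -0.703, -0.076]
force: [-0.6, -0.8, 2.3]
grip_width: 9.7
```

Contact at TCP z ≈ 147.6 (washer ≈ 138.8 mm), which matches the camera. Pressing to about 2 mm.

Emit:
{"op": "step_arm", "data": {"series": [{"dx": 0,"dy": 0,"dz": -0.022,"turn": 0,"gripper": -1},{"dx": 0,"dy": 0,"dz": 0,"turn": 0,"gripper": -1},{"dx": 0,"dy": 0,"dz": 0,"turn": 0,"gripper": -1}]}}

```text
t: 9.0
tcp_pos: [511.1, 51.5, 145.6]
tool_rot: [0.703, -0.076, -0.703, -0.076]
force: [-0.2, -0.2, 5.1]
grip_width: 9.2
```

Emit:
{"op": "step_arm", "data": {"series": [{"dx": 0,"dy": 0,"dz": 0,"turn": 0,"gripper": -1}]}}

```text
t: 9.12
tcp_pos: [511.0, 51.5, 145.6]
tool_rot: [0.703, -0.076, -0.703, -0.076]
force: [-0.3, 0.4, 4.3]
grip_width: 10.0
```

Emit:
{"op": "step_arm", "data": {"series": [{"dx": 0.039,"dy": -0.0086,"dz": 0,"turn": 0,"gripper": -1},{"dx": 0.039,"dy": -0.0086,"dz": 0,"turn": 0,"gripper": -1},{"dx": 0,"dy": 0,"dz": 0,"turn": 0,"gripper": -1}]}}

```text
t: 9.5
tcp_pos: [515.1, 50.6, 145.5]
tool_rot: [0.703, -0.076, -0.703, -0.076]
force: [-1.7, 0.6, 4.7]
grip_width: 9.9
```

Emit:
{"op": "step_arm", "data": {"series": [{"dx": 0.039,"dy": -0.0086,"dz": 0,"turn": 0,"gripper": -1},{"dx": 0.039,"dy": -0.0086,"dz": 0,"turn": 0,"gripper": -1},{"dx": 0,"dy": 0,"dz": 0,"turn": 0,"gripper": -1}]}}

```text
t: 9.88
tcp_pos: [519.0, 49.7, 145.5]
tool_rot: [0.703, -0.076, -0.703, -0.076]
force: [-0.7, 0.4, 4.6]
grip_width: 9.5
```

```bash
python3 st.py
```

```text
t 9.88 tcp [519.03  49.75 145.51] yaw -12.38 down [ 3.e-04 -0.e+00 -1.e+00] F [-0.66  0.36  4.62] T [ 0.02  0.11 -0.02] w 9.5
```

Arms are passing under the head freely (about 15 mm short). Continuing.

Emit:
{"op": "step_arm", "data": {"series": [{"dx": 0.039,"dy": -0.0086,"dz": 0,"turn": 0,"gripper": -1},{"dx": 0.02,"dy": -0.0043,"dz": 0,"turn": 0,"gripper": -1},{"dx": 0,"dy": 0,"dz": 0,"turn": 0,"gripper": -1}]}}

```text
t: 10.25
tcp_pos: [521.8, 49.2, 145.5]
tool_rot: [-0.703, 0.076, 0.703, 0.076]
force: [-2.4, 0.4, 4.5]
grip_width: 9.7
```

Emit:
{"op": "step_arm", "data": {"series": [{"dx": 0.02,"dy": -0.0043,"dz": 0,"turn": 0,"gripper": -1},{"dx": 0,"dy": 0,"dz": 0,"turn": 0,"gripper": -1}]}}

```text
t: 10.5
tcp_pos: [522.4, 49.1, 145.4]
tool_rot: [-0.703, 0.076, 0.703, 0.076]
force: [-3.8, 2.5, 3.5]
grip_width: 9.7
```

Emit:
{"op": "step_arm", "data": {"series": [{"dx": 0.02,"dy": -0.0043,"dz": 0,"turn": 0,"gripper": -1},{"dx": 0,"dy": 0,"dz": 0,"turn": 0,"gripper": -1}]}}

```text
t: 10.75
tcp_pos: [522.9, 49.0, 145.2]
tool_rot: [-0.702, 0.076, 0.704, 0.076]
force: [-4.5, 3.6, 5.2]
grip_width: 9.5
```

Emit:
{"op": "step_arm", "data": {"series": [{"dx": 0.02,"dy": -0.0043,"dz": 0,"turn": 0,"gripper": -1},{"dx": 0,"dy": 0,"dz": 0,"turn": 0,"gripper": -1}]}}

```text
t: 11.0
tcp_pos: [523.3, 48.8, 145.1]
tool_rot: [-0.702, 0.076, 0.704, 0.076]
force: [-6.2, 3.1, 5.5]
grip_width: 9.7
```

Emit:
{"op": "step_arm", "data": {"series": [{"dx": 0.021,"dy": 0.002,"dz": 0,"turn": 0,"gripper": -1},{"dx": 0,"dy": 0,"dz": 0,"turn": 0,"gripper": -1}]}}

```text
t: 11.25
tcp_pos: [524.1, 48.8, 145.1]
tool_rot: [-0.702, 0.076, 0.704, 0.076]
force: [-6.5, 3.1, 5.9]
grip_width: 9.8
```

Emit:
{"op": "step_arm", "data": {"series": [{"dx": 0.02,"dy": -0.0043,"dz": 0,"turn": 0,"gripper": -1},{"dx": 0,"dy": 0,"dz": 0,"turn": 0,"gripper": -1}]}}

```text
t: 11.5
tcp_pos: [524.9, 48.6, 145.1]
tool_rot: [-0.702, 0.076, 0.704, 0.076]
force: [-7.8, 2.6, 7.8]
grip_width: 9.7
```

```bash
python3 st.py
```

```text
t 11.5 tcp [524.9   48.56 145.09] yaw -12.39 down [-3.8e-03  2.0e-04 -1.0e+00] F [-7.78  2.62  7.8 ] T [0.49 1.38 0.03] w 9.7
```

Emit:
{"op": "step_arm", "data": {"series": [{"dx": 0.02,"dy": -0.0043,"dz": 0.01,"turn": 0,"gripper": -1},{"dx": 0,"dy": 0,"dz": 0,"turn": 0,"gripper": -1}]}}

```text
t: 11.75
tcp_pos: [526.2, 48.3, 145.5]
tool_rot: [-0.702, 0.076, 0.704, 0.076]
force: [-5.7, 2.4, 5.0]
grip_width: 9.5
```

Emit:
{"op": "step_arm", "data": {"series": [{"dx": 0.02,"dy": -0.0043,"dz": 0,"turn": 0,"gripper": -1},{"dx": 0,"dy": 0,"dz": 0,"turn": 0,"gripper": -1}]}}

```text
t: 12.0
tcp_pos: [527.9, 48.0, 145.5]
tool_rot: [-0.702, 0.076, 0.704, 0.076]
force: [-3.4, 1.1, 2.5]
grip_width: 9.7
```

Emit:
{"op": "step_arm", "data": {"series": [{"dx": 0.02,"dy": -0.0043,"dz": 0,"turn": 0,"gripper": -1},{"dx": 0,"dy": 0,"dz": 0,"turn": 0,"gripper": -1}]}}

```text
t: 12.25
tcp_pos: [530.6, 47.6, 146.2]
tool_rot: [0.704, -0.076, -0.702, -0.076]
force: [-0.2, 0.1, 2.3]
grip_width: 9.4
```

```bash
python3 st.py
```

```text
t 12.25 tcp [530.62  47.59 146.17] yaw -12.37 down [ 1.7e-03 -2.0e-04 -1.0e+00] F [-0.19  0.12  2.29] T [ 0.01  0.08 -0.05] w 9.4
```

Past the peak and being drawn in, about 3.3 mm remaining. Pushing until the force rises steeply.

Emit:
{"op": "step_arm", "data": {"series": [{"dx": 0.03,"dy": -0.0065,"dz": 0,"turn": 0,"gripper": -1},{"dx": 0,"dy": 0,"dz": 0,"turn": 0,"gripper": -1}]}}

```text
t: 12.5
tcp_pos: [532.4, 47.3, 146.3]
tool_rot: [0.704, -0.076, -0.702, -0.076]
force: [2.4, -1.3, 3.0]
grip_width: 9.7
```

Emit:
{"op": "step_arm", "data": {"series": [{"dx": 0.02,"dy": -0.0043,"dz": 0,"turn": 0,"gripper": -1},{"dx": 0,"dy": 0,"dz": 0,"turn": 0,"gripper": -1}]}}

```text
t: 12.75
tcp_pos: [532.7, 47.2, 146.2]
tool_rot: [0.703, -0.076, -0.703, -0.076]
force: [2.0, 0.6, 3.7]
grip_width: 9.9
```

Emit:
{"op": "step_arm", "data": {"series": [{"dx": 0.02,"dy": -0.0043,"dz": 0,"turn": 0,"gripper": -1},{"dx": 0,"dy": 0,"dz": 0,"turn": 0,"gripper": -1}]}}

```text
t: 13.0
tcp_pos: [533.3, 47.0, 146.0]
tool_rot: [-0.703, 0.076, 0.703, 0.076]
force: [0.0, -0.1, 3.0]
grip_width: 9.6
```

```bash
python3 st.py
```

```text
t 13.0 tcp [533.28  47.   145.97] yaw -12.38 down [-0.  0. -1.] F [ 0.02 -0.07  3.02] T [ 0.05 -0.1   0.01] w 9.6
```

Emit:
{"op": "step_arm", "data": {"series": [{"dx": 0.02,"dy": -0.0043,"dz": 0,"turn": 0,"gripper": -1},{"dx": 0,"dy": 0,"dz": 0,"turn": 0,"gripper": -1}]}}

```text
t: 13.25
tcp_pos: [534.0, 46.8, 145.9]
tool_rot: [-0.703, 0.076, 0.703, 0.076]
force: [-2.4, 0.8, 5.5]
grip_width: 9.8
```

Emit:
{"op": "step_arm", "data": {"series": [{"dx": 0.02,"dy": -0.0043,"dz": 0,"turn": 0,"gripper": -1},{"dx": 0,"dy": 0,"dz": 0,"turn": 0,"gripper": -1}]}}

```text
t: 13.5
tcp_pos: [534.5, 46.6, 145.8]
tool_rot: [-0.702, 0.076, 0.704, 0.076]
force: [-3.5, 0.4, 4.6]
grip_width: 9.7
```

Emit:
{"op": "step_arm", "data": {"series": [{"dx": 0.014,"dy": -0.003,"dz": 0,"turn": 0,"gripper": -1},{"dx": 0,"dy": 0,"dz": 0,"turn": 0,"gripper": -1}]}}

```text
t: 13.75
tcp_pos: [534.6, 46.6, 145.6]
tool_rot: [-0.702, 0.076, 0.704, 0.076]
force: [-4.7, 0.6, 5.1]
grip_width: 9.9
```

```bash
python3 st.py
```

```text
t 13.75 tcp [534.57  46.58 145.62] yaw -12.39 down [-2.9e-03  3.0e-04 -1.0e+00] F [-4.69  0.63  5.07] T [0.37 0.96 0.02] w 9.9
```

Emit:
{"op": "step_arm", "data": {"series": [{"dx": 0.02,"dy": -0.0043,"dz": 0.004,"turn": 0,"gripper": -1},{"dx": 0,"dy": 0,"dz": 0,"turn": 0,"gripper": -1}]}}

```text
t: 14.0
tcp_pos: [534.7, 46.5, 145.6]
tool_rot: [-0.701, 0.076, 0.705, 0.076]
force: [-8.2, 2.2, 7.2]
grip_width: 9.4
```

Emit:
{"op": "step_arm", "data": {"series": [{"dx": 0.02,"dy": -0.0043,"dz": 0.004,"turn": 0,"gripper": -1},{"dx": 0,"dy": 0,"dz": 0,"turn": 0,"gripper": -1},{"dx": 0,"dy": 0,"dz": 0,"turn": 0,"gripper": -1}]}}

```text
t: 14.38
tcp_pos: [534.8, 46.5, 145.6]
tool_rot: [-0.701, 0.076, 0.705, 0.076]
force: [-10.2, 2.7, 7.0]
grip_width: 10.0
```

```bash
python3 st.py
```

```text
t 14.38 tcp [534.82  46.45 145.56] yaw -12.39 down [-6.4e-03  7.0e-04 -1.0e+00] F [-10.21   2.72   6.95] T [0.72 1.81 0.02] w 10.0
```

Steep stop at 10.5 N, so the bridge is on the core. Relaxing the push, then a slight tug to test retention.

Emit:
{"op": "step_arm", "data": {"series": [{"dx": -0.04,"dy": 0.0086,"dz": 0.008,"turn": 0,"gripper": -1},{"dx": -0.03,"dy": 0.0065,"dz": 0.008,"turn": 0,"gripper": -1},{"dx": 0,"dy": 0,"dz": 0,"turn": 0,"gripper": -1}]}}

```text
t: 14.75
tcp_pos: [534.4, 46.6, 147.2]
tool_rot: [0.703, -0.076, -0.703, -0.076]
force: [-2.1, -0.2, 2.4]
grip_width: 9.3
```

Emit:
{"op": "step_arm", "data": {"series": [{"dx": -0.03,"dy": 0.0065,"dz": 0,"turn": 0,"gripper": -1},{"dx": 0,"dy": 0,"dz": 0,"turn": 0,"gripper": -1}]}}

```text
t: 15.0
tcp_pos: [533.6, 47.0, 147.3]
tool_rot: [0.703, -0.076, -0.702, -0.076]
force: [1.6, -0.3, 0.6]
grip_width: 9.6
```

```bash
python3 st.py
```

```text
t 15.0 tcp [533.62  46.96 147.3 ] yaw -12.38 down [ 1.4e-03 -1.0e-04 -1.0e+00] F [ 1.62 -0.31  0.62] T [-0.09 -0.38 -0.07] w 9.6
```

Emit:
{"op": "step_arm", "data": {"series": [{"dx": 0.035,"dy": -0.0075,"dz": 0,"turn": 0,"gripper": -1},{"dx": 0,"dy": 0,"dz": 0,"turn": 0,"gripper": -1}]}}

```text
t: 15.25
tcp_pos: [534.5, 46.7, 147.2]
tool_rot: [-0.703, 0.076, 0.703, 0.076]
force: [-1.9, -0.1, 2.1]
grip_width: 9.9
```

```bash
python3 st.py
```

```text
t 15.25 tcp [534.48  46.73 147.19] yaw -12.39 down [-7.e-04  1.e-04 -1.e+00] F [-1.86 -0.05  2.13] T [0.12 0.26 0.01] w 9.9
```

Lightly seated. Opening partly, then straight up, and a look.

Emit:
{"op": "step_arm", "data": {"series": [{"dx": 0,"dy": 0,"dz": 0,"turn": 0,"gripper": -0.6},{"dx": 0,"dy": 0,"dz": 0,"turn": 0,"gripper": -0.4},{"dx": 0,"dy": 0,"dz": 0,"turn": 0,"gripper": -0.3},{"dx": 0,"dy": 0,"dz": 0.1,"turn": 0,"gripper": -0.3},{"dx": 0,"dy": 0,"dz": 0.4,"turn": 0,"gripper": -0.3},{"dx": 0,"dy": 0,"dz": 0.8,"turn": 0,"gripper": -0.3},{"dx": -0.3,"dy": 0.07,"dz": 0.4,"turn": 0,"gripper": -0.3},{"dx": -0.3,"dy": 0.07,"dz": 0,"turn": 0,"gripper": -0.3},{"dx": 0,"dy": 0,"dz": 0,"turn": 0,"gripper": -0.3},{"dx": 0,"dy": 0,"dz": 0,"turn": 0,"gripper": -0.3}]}}

```text
t: 16.5
tcp_pos: [504.4, 53.6, 231.4]
tool_rot: [-0.703, 0.076, 0.703, 0.076]
force: [-0.0, -0.6, 0.5]
grip_width: 32.5
```

```bash
python3 shot.py w4; python3 - <<'E'
import sys;sys.argv=["","w4"]
from meas import *
p=np.array([cx-((np.array([567.7,39.5,150])-C)@l)*f/(C[2]-150),cy-((np.array([567.7,39.5,150])-C)@e)*f/(C[2]-150)]).astype(int)
a=cv2.resize(g[p[1]-100:p[1]+180,p[0]-140:p[0]+140],(400,400))
s=grab_frame("scene");q=proj("scene",[567.7,39.5,145]).astype(int)
b=cv2.resize(s[q[1]-25:q[1]+25,q[0]-25:q[0]+25],(400,400),interpolation=cv2.INTER_CUBIC)
cv2.imwrite("pics/w4v.png",np.hstack([a,b]));print(C,p)
E
```

```text
t 16.5 tcp [504.4   53.64 231.36] yaw -12.37 down [-1.e-03 -2.e-04 -1.e+00] F [-0.02 -0.56  0.47] T [ 0.05 -0.01  0.  ] w 32.5
[286.1 132.6]
[286.3 133.9]
[285.2 127.6]
[577.79076147  37.55284857 402.08339215] [400 628]
```

View pics/w4v.png

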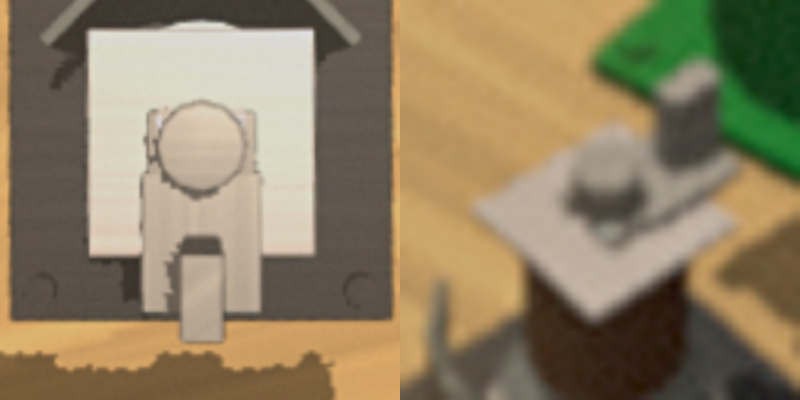

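The picture shows the clip round the core. Its back edge is at crop row 313 and the washer's centre at row 143, which puts the clip's origin within about 0.3 mm of the axis, level and centred. Nothing is touching the robot. Handing in.

```bash
python3 -c "
from bench import *
print(hand_in())"
```

```text
the job is handed in; nothing more can be done
None
```

The larger clip is fitted in the groove under the head of the grey stand's spindle, and the job is handed in at about 16.5 s on the robot's clock.

- **Pick-up and press:** I gripped the clip by its thumb block and felt the washer at about 139 mm. That matched the camera, and means the spindle stopped about 4 mm above mid stroke. I held the washer roughly 2 mm down.
- **Push:** I pushed the clip in from the side opposite the guard. The push peaked at about 8 N. The clip then snapped in and pulled itself forward, and came to a steep stop at about 10.5 N. Before the snap, and again at the final stop, the downward force rose to about 8 N, a little over the 3.5–6.5 N window. I eased it off. The total load on the spindle stayed near 13 N, under the 25 N limit.
- **Checks:** The clip held against a light tug of about 1.6 N. After I let go, the picture put its seat within about 0.3 mm of the spindle axis, level and centred. The gripper is clear of everything, and I did not touch the other items.
- **Disagreement:** The travel to the stop was about 1 mm longer than the camera estimate. I put this down to the clip tilting slightly in the grip, and the final picture shows no error that large.

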